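Find the unlocked cover on the ingredient rail and tip it open

TASK

The covers of the ingredient rail are locked for the night except one, whose pan is to be filled, and all four look alike. Press on the marked strip at the back of one cover after another until you find the one that rocks, then push its raised front edge up and over until the cover leans back past upright, fully open. Only press and push with closed fingers: do not take a cover between them, and leave everything else on the table and on the rail's ledge where it is.

Things in the scene. Friction and masses are not known exactly. Their poses are not given: they have to be found in the camera images.
- rail: steel ingredient rail fixed to the table; origin on the table under the middle of its four covers, x to the back, y left along the row, z up. Spans x -105..105, y -321..237 mm, 112 high; beyond y -235 a closed end box with a 100 mm high ledge. Covers flush with the rim at y 168, 56, -56, -168 mm. Hidden night catches hold the back ends of three; the fourth, not always the same one, is free
- cover_1 (a joint): tilt of the left-most cover (+y), rad: 0 closed; grows as its back end sinks and its front edge rises; 1.57 upright, stop at 1.85 (leaning back, open). If caught it gives less than 0.05 under a firm press; if free it rocks at 2 to 6 N on its back strip. Its stiff pin keeps it at any tilt where it is left; 1 to 3 N on the raised front edge move it
- cover_2 (a joint): tilt of the second cover from the left, rad: 0 closed; grows as its back end sinks and its front edge rises; 1.57 upright, stop at 1.85 (leaning back, open). If caught it gives less than 0.05 under a firm press; if free it rocks at 2 to 6 N on its back strip. Its stiff pin keeps it at any tilt where it is left; 1 to 3 N on the raised front edge move it
- cover_3 (a joint): tilt of the third cover from the left, rad: 0 closed; grows as its back end sinks and its front edge rises; 1.57 upright, stop at 1.85 (leaning back, open). If caught it gives less than 0.05 under a firm press; if free it rocks at 2 to 6 N on its back strip. Its stiff pin keeps it at any tilt where it is left; 1 to 3 N on the raised front edge move it
- cover_4 (a joint): tilt of the right-most cover, next to the ledge, rad: 0 closed; grows as its back end sinks and its front edge rises; 1.57 upright, stop at 1.85 (leaning back, open). If caught it gives less than 0.05 under a firm press; if free it rocks at 2 to 6 N on its back strip. Its stiff pin keeps it at any tilt where it is left; 1 to 3 N on the raised front edge move it
- press_1 (a point): on the top face of the left-most cover (+y), middle of the press strip at its back, on a dark press mark behind a dark line; 43 mm behind the pin, 22 mm from the back edge; moves with the cover. Empty space 50 mm deep below; the back rim begins 3 mm behind the back edge
- front_1 (a point): middle of the top front edge of the left-most cover (+y); moves with the cover. All covers are alike: plain pale grey metal panel 175 (x) x 106 (y) x 5 mm on a cross pin along y, 110 mm behind the front edge, 109.5 mm above the table, 2.5 mm below the top face. An open white pan lies under the part ahead of the pin
- press_2 (a point): on the top face of the second cover from the left, middle of the press strip at its back, on a dark press mark behind a dark line; 43 mm behind the pin, 22 mm from the back edge; moves with the cover. Empty space 50 mm deep below; the back rim begins 3 mm behind the back edge
- front_2 (a point): middle of the top front edge of the second cover from the left; moves with the cover. All covers are alike: plain pale grey metal panel 175 (x) x 106 (y) x 5 mm on a cross pin along y, 110 mm behind the front edge, 109.5 mm above the table, 2.5 mm below the top face. An open white pan lies under the part ahead of the pin
- press_3 (a point): on the top face of the third cover from the left, middle of the press strip at its back, on a dark press mark behind a dark line; 43 mm behind the pin, 22 mm from the back edge; moves with the cover. Empty space 50 mm deep below; the back rim begins 3 mm behind the back edge
- front_3 (a point): middle of the top front edge of the third cover from the left; moves with the cover. All covers are alike: plain pale grey metal panel 175 (x) x 106 (y) x 5 mm on a cross pin along y, 110 mm behind the front edge, 109.5 mm above the table, 2.5 mm below the top face. An open white pan lies under the part ahead of the pin
- press_4 (a point): on the top face of the right-most cover, next to the ledge, middle of the press strip at its back, on a dark press mark behind a dark line; 43 mm behind the pin, 22 mm from the back edge; moves with the cover. Empty space 50 mm deep below; the back rim begins 3 mm behind the back edge
- front_4 (a point): middle of the top front edge of the right-most cover, next to the ledge; moves with the cover. All covers are alike: plain pale grey metal panel 175 (x) x 106 (y) x 5 mm on a cross pin along y, 110 mm behind the front edge, 109.5 mm above the table, 2.5 mm below the top face. An open white pan lies under the part ahead of the pin
- squeeze_bottle: red squeeze bottle with a nozzle, 64 mm across, 216 mm tall, standing at the left of the rail; origin at the centre of its underside
- deli_cup: cream lidded deli cup, 74 mm across, 68 mm tall, left of the rail; origin at the centre of its underside
- red_spice_jar: spice jar with a red cap, 44 mm across, 105 mm tall, behind the rail to the right; origin at the centre of its underside
- probe_thermometer: pocket probe thermometer lying at the right of the rail, 166 x 44 x 13 mm; origin at the centre of its underside
- label_roll: yellow roll of labels, 52 mm across, 30 mm tall, lying on the ledge at the right end of the rail; origin at the centre of its underside

How it is judged:
On the way:
1. the free cover rocks: its back end goes down under the fingers while they press on the rail's cover ((value of joint cover_1 between 0.1 and 1.4 rad or value of joint cover_2 between 0.1 and 1.4 rad or value of joint cover_3 between 0.1 and 1.4 rad or value of joint cover_4 between 0.1 and 1.4 rad) and contact force between the fingers and rail above 0.5 N), for 0.1 s.
At the end, for the whole second after the job is handed in: One cover of the rail is tilted more than 1.6 rad (past upright, leaning back) and at rest, and every loose thing is within 30 mm of where it was at the start (((value of joint cover_1 above 1.6 rad and velocity of joint cover_1 between -0.1 and 0.1 rad/s) or (value of joint cover_2 above 1.6 rad and velocity of joint cover_2 between -0.1 and 0.1 rad/s) or (value of joint cover_3 above 1.6 rad and velocity of joint cover_3 between -0.1 and 0.1 rad/s) or (value of joint cover_4 above 1.6 rad and velocity of joint cover_4 between -0.1 and 0.1 rad/s)) and distance of each of squeeze_bottle, deli_cup, red_spice_jar, probe_thermometer, label_roll from where it was at the start of the episode below 0.03 m); the robot touches nothing.
It fails at once if a loose thing is lifted, carried or knocked more than 30 mm from its place (distance of any of squeeze_bottle, deli_cup, red_spice_jar, probe_thermometer, label_roll from where it was at the start of the episode above 0.03 m).
It fails at once if a cover is taken between the fingers (the grasp point lies inside its panel) ((x of the grasp point in the frame of front_1 between 0 and 0.175 m and y of the grasp point in the frame of front_1 between -0.053 and 0.053 m and z of the grasp point in the frame of front_1 between -0.005 and 0 m) or (x of the grasp point in the frame of front_2 between 0 and 0.175 m and y of the grasp point in the frame of front_2 between -0.053 and 0.053 m and z of the grasp point in the frame of front_2 between -0.005 and 0 m) or (x of the grasp point in the frame of front_3 between 0 and 0.175 m and y of the grasp point in the frame of front_3 between -0.053 and 0.053 m and z of the grasp point in the frame of front_3 between -0.005 and 0 m) or (x of the grasp point in the frame of front_4 between 0 and 0.175 m and y of the grasp point in the frame of front_4 between -0.053 and 0.053 m and z of the grasp point in the frame of front_4 between -0.005 and 0 m)).
It also fails if it takes over 64 s, if anything falls off the work surface, if the arm or the gripper's body presses on something with over 40 N, if the wrist force passes 120 N, or if a joint passes its speed limit or range.

ROBOT

A 6-joint arm with a two-finger parallel gripper is mounted at the origin on a cart in front of the work surface, level with it; the furniture and walls round the work are solid. World frame = base frame: x ahead of the robot, y to its left, z up, the work surface at z = 0. Lengths are in m, angles in rad, forces in N, time in s.
With the tool pointing down it reaches from about 0.425 to 0.95 m from the base axis. Payload 3.5 kg.
Tool frame: the origin (TCP) lies midway between the tips of the shut fingers; the grasp point (between the pads) lies 19 mm behind it; y points along the fingers, x is the direction in which the jaws open and shut, and the axes are right-handed (so a half turn about y gives the same grasp; the last joint's range is limited). The gripper opens to 85 mm and grips with 20 to 120 N. Pads are 22 mm wide; open, the fingers measure 114 mm over their backs; the gripper's body (76 mm by 85 mm) begins 54 mm behind the grasp point. The pads swing forward as they close: fully open they stand 13 mm farther back than shut.
Start: joints at [0.954, 0.286, 1.577, -0, 1.279, -0.15], TCP at [0.304, 0.603, 0.198] pointing down, gripper open.
Joint ranges: [-2.77, 2.77], [-0.9, 2.22], [0.21, 2.48], [-1.53, 4.67], [0.24, 2.81], [-2.84, 2.84]. Speed limits (rad/s): [2.79, 2.79, 3.14, 3.14, 3.14, 3.14].

INTERFACE

Orientations are given as a unit quaternion [x, y, z, w].
In Python, from plant import ctrl, viewer gives the robot as it stands.
- The arm moves only by the tool step_arm, never from a script. Its argument "rows" is a list of rows, each a list of 3 entries, a list of its own where there are three numbers: the turn, a rotation vector about the tool's x, y, z in degrees, then the shift along the tool's x, y, z in mm, then the closure, from 0 (fully open) to 1 (shut). A call has 1 to 10 rows; each row is the pose to reach, as a shift and turn from the pose commanded when the call began, along the tool's axes at that moment; what a row does not reach only later rows make up. A row lasts 1/12 s, in which the tool goes at most 41.7 mm and 7.16 degrees, less where a joint would pass 70% of its speed; a pose out of reach is approached as far as the arm can. A call with a gripper value outside its range is refused whole. The fingers move at their own pace and stop on an object; "newtons" is the grip in N (left out, the last holds). Time passes only in rows, so rows that repeat a pose let the fingers close. It gives the time, the measured TCP pose, the force and the opening at its end, in the units of the state.
- ctrl.get_state(): the state, without advancing time (a new reading comes with each control period).
- viewer.read_camera(name): name is "scene" or "top" or "wrist"; returns (picture, depth): 480x640x3 uint8, red, green, blue; 480x640 float32, m along the optical axis (not along the pixel's ray), 0 where there is no reading.
- viewer.calibration(name): a dict with "K" (3x3 intrinsics, pixels), "R" (3x3) and "t" (3): a world point X has camera coordinates R X + t. Camera axes: x right, y down, z forward; pixel columns grow to the right and rows downward; lengths in m; the calibration is good to about 2 mm. A picture is of the moment at which its call begins: read the wrist's pose just before it. calibration takes no time and is no camera call; for the wrist camera it gives the pose at the moment of the call.
- ctrl.sign_off(): hands the job in, once; it reports no verdict.
The state is a dict: "time": time; "qpos": joint angles; "dq": joint speeds; "joint_efforts": joint torques, N m; "eef_pos": TCP position; "tcp_rot": TCP orientation; "contact_force": force on the tool from outside, world axes, zero at the start; "wrist_torque": the same for the moment, N m; "opening": opening from 0.0 (shut) to 1.0 (fully open).
Only numpy, scipy, OpenCV 4.12 (cv2) and the standard library are available. Lean on these libraries where they do the work, as an engineer would, in place of code of your own. Each camera call takes 0.05 s, during which the arm holds its last target.

## Working session

There is one attempt and no reset: what is moved stays moved. The work goes in short steps, Python scripts to look and compute and a tool call to move; the robot and the scene stay as the last step left them, time stands still between calls to the robot, and variables do not carry over. Pictures are saved under pics/ and viewed, and the job is handed in when it is done.

Besides the shell and the picture viewer there is one more tool, called after "Emit:" as name(argument=value, ...), one argument or row to a line, values as JSON. step_arm: Moves the arm, as the interface text tells. Its arguments: {"type":"object","properties":{"rows":{"type":"array"},"newtons":{"type":"number"}},"required":["rows"]}

```bash
mkdir -p pics; ls; python3 - <<'E'
from plant import ctrl, viewer
import cv2
print(ctrl.get_state())
for n in ("scene","top"):
    p,d=viewer.read_camera(n); cv2.imwrite(f"pics/{n}0.png",p[:,:,::-1])
    c=viewer.calibration(n); print(n,c)
E
```

```text
pics
{'time': 0.0, 'qpos': array([ 9.53987875e-01,  2.87169283e-01,  1.57817032e+00, -1.92569854e-05,
        1.27860363e+00, -1.50009611e-01]), 'dq': array([ 0.00112636, -0.00169169, -0.0007219 , -0.00054952,  0.00084912,
        0.00210386]), 'joint_efforts': array([ 8.24761701e-04, -4.05975223e+01, -2.92625409e+01, -7.07664958e-05,
        5.75578961e-03,  4.06708395e-06]), 'eef_pos': array([0.30332551, 0.60218747, 0.19674848]), 'tcp_rot': array([ 0.60241564,  0.370039  , -0.37156352, -0.60175334]), 'contact_force': array([-0.03166464, -0.22728336,  0.00344662]), 'wrist_torque': array([ 0.0072752 , -0.01792985, -0.02663225]), 'opening': 0.9986098943504801}
scene {'K': array([[495.66273083,   0.        , 329.64870678],
       [  0.        , 495.66273083, 247.03282932],
       [  0.        ,   0.        ,   1.        ]]), 'R': array([[ 0.73582697, -0.67713753, -0.00659033],
       [-0.2777026 , -0.29286713, -0.91493722],
       [ 0.61760824,  0.67506563, -0.40354239]]), 't': array([-0.50691863,  0.23219296,  1.11227822])}
top {'K': array([[532.35725746,   0.        , 325.79256735],
       [  0.        , 532.35725746, 241.42096881],
       [  0.        ,   0.        ,   1.        ]]), 'R': array([[ 0.02972058, -0.99946749,  0.01346963],
       [-0.98619187, -0.03151687, -0.16258011],
       [ 0.16291805, -0.00845167, -0.9866034 ]]), 't': array([-0.11531491,  0.58937925,  1.70119667])}
```

View pics/scene0.png

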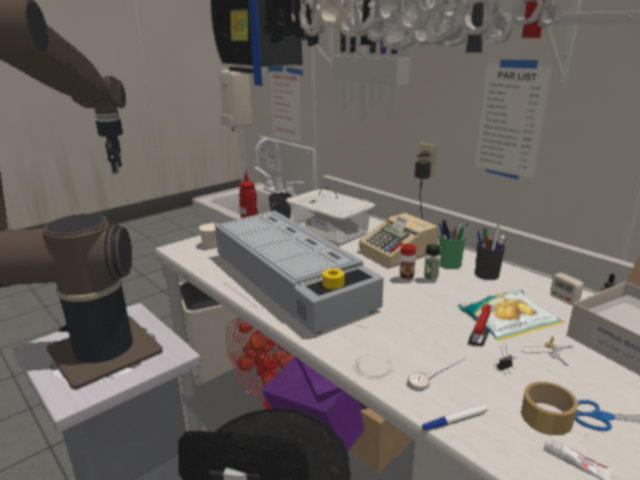

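View pics/top0.png

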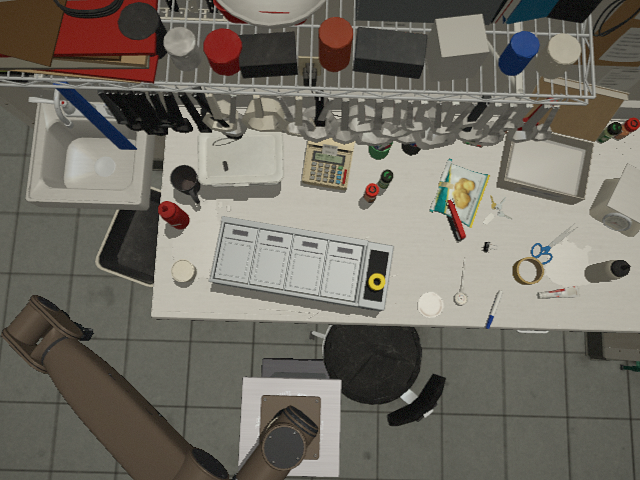

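```bash
python3 - <<'E'
from scipy.spatial.transform import Rotation as R
print(R.from_quat([0.60241564,  0.370039  , -0.37156352, -0.60175334]).as_matrix().round(3))
E
```

```text
[[ 0.45  -0.001 -0.893]
 [ 0.893 -0.002  0.45 ]
 [-0.002 -1.     0.   ]]
```

```bash
python3 - <<'E'
import cv2
p=cv2.imread("pics/top0.png")
c=p[205:325,195:415]; cv2.imwrite("pics/topz.png",cv2.resize(c,None,fx=3.6,fy=3.6,interpolation=cv2.INTER_CUBIC))
p=cv2.imread("pics/scene0.png")
c=p[200:335,200:400]; cv2.imwrite("pics/scz.png",cv2.resize(c,None,fx=4,fy=4,interpolation=cv2.INTER_CUBIC))
E
```

```text
(no output)
```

View pics/topz.png

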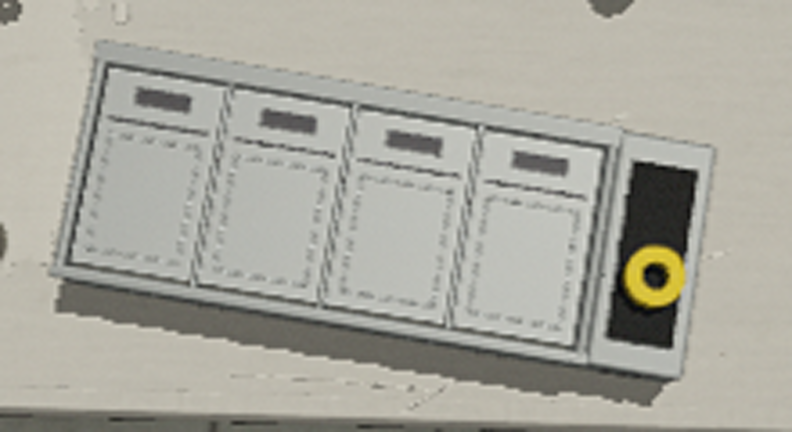

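View pics/scz.png

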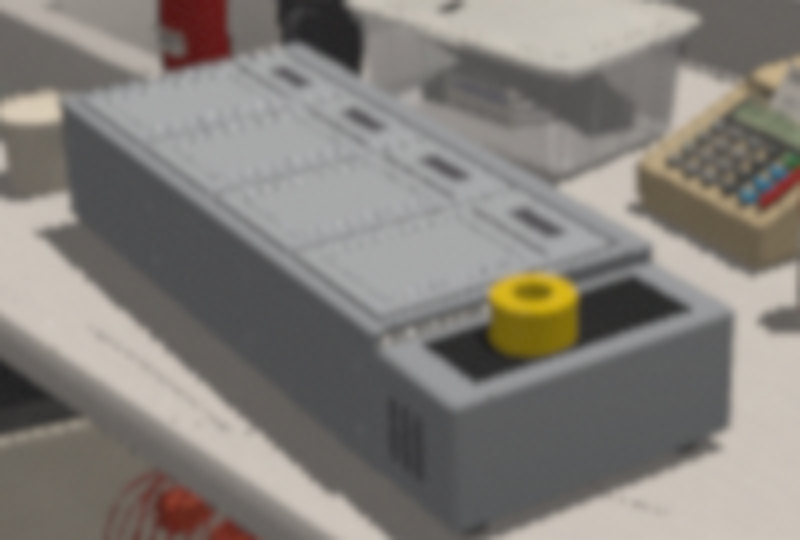

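```bash
cat > h.py <<'E'
import numpy as np, cv2
from scipy.spatial.transform import Rotation as R
def ray(c,uv,z):
    K,Rm,t=c["K"],c["R"],c["t"]; o=-Rm.T@t
    d=Rm.T@np.linalg.solve(K,[uv[0],uv[1],1.]); return o+d*(z-o[2])/d[2]
def proj(c,X):
    q=c["K"]@(c["R"]@np.array(X)+c["t"]); return q[:2]/q[2]
E
python3 - <<'E'
from h import *
from plant import viewer
P={}
for n,box in (("top",(220,200,365,270)),("scene",(255,205,345,265))):
    p=cv2.imread(f"pics/{n}0.png"); g=cv2.cvtColor(p,cv2.COLOR_BGR2GRAY)
    c=viewer.calibration(n); x0,y0,x1,y1=box
    s=g[y0:y1,x0:x1]; m=(s<125).astype(np.uint8)
    k,l,st,ce=cv2.connectedComponentsWithStats(m)
    print(n)
    for i in range(1,k):
        if 15<st[i,4]<200: print(st[i],(ce[i]+[x0,y0]).round(1),ray(c,ce[i]+[x0,y0],.112).round(4))
E
```

```text
top
[139   0   6  10  51] [361.8 204. ] [ 0.7075 -0.2084  0.112 ]
[ 0 22 39 26 85] [233.6 228.9] [0.6132 0.1971 0.112 ]
[13 29 15  7 73] [240.  232.3] [0.6028 0.1763 0.112 ]
[39 28 34  7 52] [275.7 231. ] [0.6107 0.0635 0.112 ]
[47 35 16  7 70] [274.7 238.3] [0.5872 0.0655 0.112 ]
[74 34 34  7 51] [310.7 236.8] [ 0.5956 -0.0482  0.112 ]
[ 5 37 27  6 28] [238.  239.4] [0.5798 0.1812 0.112 ]
[82 41 16  8 66] [309.8 244.1] [ 0.5721 -0.0463  0.112 ]
[110  40  34  30  79] [351.8 248.1] [ 0.5634 -0.1795  0.112 ]
[118  47  15   7  64] [344.8 249.8] [ 0.5573 -0.1575  0.112 ]
scene
[14 12  8  5 20] [272.4 218.9] [0.604  0.1718 0.112 ]
[32 22  8  6 24] [290.2 229.2] [0.5898 0.0648 0.112 ]
[51 34 10  6 29] [310.6 241.4] [ 0.5737 -0.0476  0.112 ]
[73 35 15  6 31] [335.1 242.5] [ 0.6183 -0.1004  0.112 ]
[74 47 11  7 37] [333.9 255.2] [ 0.5581 -0.1598  0.112 ]
[ 0 50 13 10 70] [259.1 261.1] [ 0.3938 -0.0538  0.112 ]
```

```bash
cat >> h.py <<'E'
M={1:(.6030,.1745),2:(.5882,.0652),3:(.5727,-.0467),4:(.5576,-.1585)}
M={k:np.array(v) for k,v in M.items()}
ry=(M[1]-M[4]);ry/=np.linalg.norm(ry);rx=np.array([ry[1],-ry[0]])
def goto(st,cov,x,z,tilt=0,yoff=0):
    """target: TCP at rail-x offset x from pin of cover, height z; tool x along rail y, y down; tilt about tool x deg"""
    p=np.r_[M[cov]+rx*(x-.043)+ry*yoff,z]
    Rt=np.array([[ry[0],0,-rx[0]],[ry[1],0,-rx[1]],[0,-1,0]])@R.from_euler('x',tilt,degrees=True).as_matrix()
    Rc=R.from_quat(st["tcp_rot"]).as_matrix()
    return (Rc.T@(p-st["eef_pos"])*1e3).round(1), np.degrees(R.from_matrix(Rc.T@Rt).as_rotvec()).round(1), p.round(4)
def where(st,cov):
    d=st["eef_pos"][:2]-M[cov]; return np.round([(d@rx)*1e3+43,d@ry*1e3,st["eef_pos"][2]*1e3],1)
E
python3 - <<'E'
from h import *
from plant import viewer,ctrl
c=viewer.calibration("top")
print("rx",rx,"ry",ry)
for n,uv,z in (("bottle top",(166,207),.216),("bottle low",(180,222),.02),("cup",(182,270),.068)): print(n,ray(c,uv,z).round(3))
st=ctrl.get_state()
for k in M: print(k,goto(st,k,.043,.2), [proj(viewer.calibration(n),[*M[k],.112]).round(1) for n in("top","scene")])
E
```

```text
rx [ 0.99083379 -0.13508665] ry [0.13508665 0.99083379]
bottle top [0.654 0.385 0.216]
bottle low [0.648 0.393 0.02 ]
cup [0.482 0.362 0.068]
1 (array([-247.1,   -2.8, -460.1]), array([ -0. , -19. ,  -0.1]), array([0.603 , 0.1745, 0.2   ])) [array([240.5, 232.3]), array([271.7, 218.8])]
2 (array([-351.4,   -2.6, -496.1]), array([ -0. , -19. ,  -0.1]), array([0.5882, 0.0652, 0.2   ])) [array([274.8, 238. ]), array([289.6, 229.3])]
3 (array([-458.3,   -2.3, -532.6]), array([ -0. , -19. ,  -0.1]), array([ 0.5727, -0.0467,  0.2   ])) [array([310. , 243.9]), array([310.2, 241.5])]
4 (array([-564.9,   -2.1, -569.4]), array([ -0. , -19. ,  -0.1]), array([ 0.5576, -0.1585,  0.2   ])) [array([345.1, 249.7]), array([333.4, 255.1])]
```

Emit:
step_arm(
  rows=[
    [[0,-7,0],[-20,0,-37],1],
    [[0,-14,0],[-40,0,-74],1],
    [[0,-19,0],[-60,0,-110],1],
    [[0,-19,0],[-79,0,-147],1],
    [[0,-19,0],[-99,0,-184],1],
    [[0,-19,0],[-118,0,-220],1],
    [[0,-19,0],[-138,0,-257],1],
    [[0,-19,0],[-158,0,-294],1],
    [[0,-19,0],[-178,0,-331],1],
    [[0,-19,0],[-198,0,-368],1],
  ],
  newtons=40,
)

```text
time: 0.93
eef_pos: [0.5427, 0.2598, 0.1976]
tcp_rot: [-0.532, -0.465, 0.465, 0.533]
contact_force: [1.1, 0.6, 0.4]
opening: -0.002
```

```bash
cat > g.py <<'E'
import sys
from h import *
from plant import ctrl
s=ctrl.get_state(); c=int(sys.argv[1])
print("t",round(s["time"],2),"open",round(s["opening"],3),"F",s["contact_force"].round(2),"rail",where(s,c))
if len(sys.argv)>3: print(goto(s,c,float(sys.argv[2])/1e3,float(sys.argv[3])/1e3,float(sys.argv[4]) if len(sys.argv)>4 else 0))
E
python3 g.py 1 43 140
```

```text
t 0.93 open -0.002 F [1.11 0.65 0.43] rail [-28.2  76.4 197.6]
(array([-76.4,  57.6, -71.2]), array([-0.,  0., -0.]), array([0.603 , 0.1745, 0.14  ]))
```

Emit:
step_arm(
  rows=[
    [[0,0,0],[-25,0,-23],1],
    [[0,0,0],[-51,15,-47],1],
    [[0,0,0],[-76,35,-71],1],
    [[0,0,0],[-76,57,-71],1],
    [[0,0,0],[-76,72,-71],1],
    [[0,0,0],[-76,78,-71],1],
    [[0,0,0],[-76,80,-71],1],
    [[0,0,0],[-76,80,-71],1],
  ],
)

```text
time: 1.6
eef_pos: [0.6021, 0.1771, 0.1178]
tcp_rot: [-0.532, -0.465, 0.465, 0.533]
contact_force: [-0.1, -0.3, -0.2]
opening: -0.001
```

```bash
python3 g.py 1 43 112; python3 - <<'E'
from plant import viewer
import cv2
p,d=viewer.read_camera("wrist"); cv2.imwrite("pics/w1.png",p[:,:,::-1])
E
```

```text
t 1.6 open -0.001 F [-0.06 -0.32 -0.15] rail [ 41.7   2.5 117.8]
(array([-2.5,  5.8, -1.3]), array([-0.,  0., -0.]), array([0.603 , 0.1745, 0.112 ]))
```

View pics/w1.png

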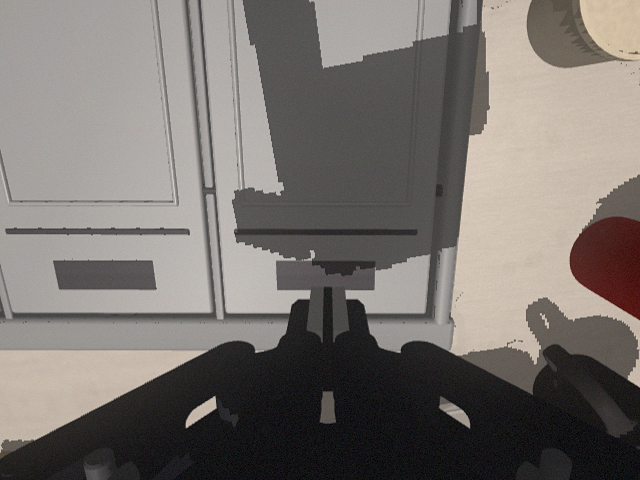

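The wrist view shows the closed fingertips (327,288) centred on cover 1's dark mark (277–375, 262–290), just above it. Pressing gently.

Emit:
step_arm(
  rows=[
    [[0,0,0],[-2,3,0],1],
    [[0,0,0],[-2,5,0],1],
    [[0,0,0],[-2,7,0],1],
    [[0,0,0],[-2,9,0],1],
    [[0,0,0],[-2,10,0],1],
    [[0,0,0],[-2,11,0],1],
    [[0,0,0],[-2,11,0],1],
  ],
)

```text
time: 2.23
eef_pos: [0.602, 0.1749, 0.1068]
tcp_rot: [-0.533, -0.465, 0.465, 0.533]
contact_force: [0.2, -0.1, 0.0]
opening: -0.001
```

Emit:
step_arm(
  rows=[
    [[0,0,0],[0,2,0],1],
    [[0,0,0],[0,4,0],1],
    [[0,0,0],[0,6,0],1],
  ],
)

```text
time: 2.48
eef_pos: [0.6022, 0.1748, 0.101]
tcp_rot: [0.533, 0.465, -0.465, -0.533]
contact_force: [0.3, -0.5, -0.4]
opening: 0.001
```

```bash
python3 g.py 1 43 112; python3 - <<'E'
from plant import viewer
import cv2,numpy as np
p,d=viewer.read_camera("wrist"); cv2.imwrite("pics/w2.png",p[:,:,::-1])
E
```

```text
t 2.48 open 0.001 F [ 0.3  -0.47 -0.41] rail [ 42.1   0.2 101. ]
(array([ -0.2, -11. ,  -0.9]), array([ 0.,  0., -0.]), array([0.603 , 0.1745, 0.112 ]))
```

View pics/w2.png

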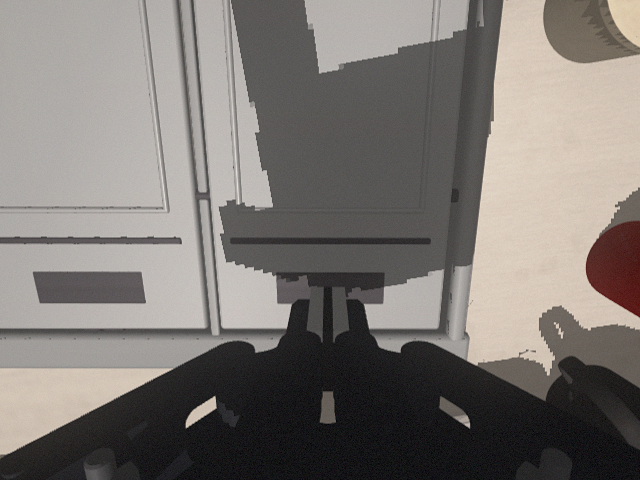

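```bash
python3 - <<'E'
from plant import viewer
from h import *
for n,pts in (("wrist",((90,100),(360,120),(360,228),(340,260),(90,290),(400,300),(250,300),(100,345),(560,110))),("top",((265,262),(330,275),(240,262),(200,300),(228,270)))):
    c=viewer.calibration(n); p,d=viewer.read_camera(n)
    print(n, "campos",(-c["R"].T@c["t"]).round(3))
    for u,v in pts:
        z=d[v,u]; X=c["R"].T@(np.linalg.solve(c["K"],[u,v,1.])*z-c["t"]); print((u,v),X.round(4))
    cv2.imwrite(f"pics/{n}3.png",p[:,:,::-1])
E
```

```text
wrist campos [0.531 0.185 0.276]
(90, 100) [0.5074 0.0913 0.1114]
(360, 120) [0.5299 0.1987 0.1108]
(360, 228) [0.5753 0.1935 0.112 ]
(340, 260) [0.589  0.1829 0.1119]
(90, 290) [0.5878 0.0663 0.1122]
(400, 300) [0.6122 0.2081 0.1124]
(250, 300) [0.6029 0.1386 0.1119]
(100, 345) [0.6167 0.0616 0.1115]
(560, 110) [5.415e-01 3.439e-01 1.000e-04]
top campos [ 0.308 -0.082  1.776]
(265, 262) [0.5109 0.0927 0.1098]
(330, 275) [ 0.4761 -0.1129  0.1116]
(240, 262) [0.4624 0.1131 0.4916]
(200, 300) [0.3645 0.1874 0.564 ]
(228, 270) [0.4388 0.1356 0.5223]
```

```bash
python3 - <<'E'
from plant import viewer,ctrl
from h import *
c=viewer.calibration("wrist"); p,d=viewer.read_camera("wrist")
s=ctrl.get_state(); print(s["eef_pos"],s["contact_force"])
print("tcp px",proj(c,s["eef_pos"]), "surf px",proj(c,[*s["eef_pos"][:2],.112]))
for u in (315,339):
  for v in (280,284,286,288,290,292,296,310,330):
    z=d[v,u]; X=c["R"].T@(np.linalg.solve(c["K"],[u,v,1.])*z-c["t"]); print((u,v),X.round(4),p[v,u])
cv2.imwrite("pics/w4.png",cv2.resize(p[250:350,270:400,::-1],None,fx=6,fy=6))
E
```

```text
[0.60206418 0.17486661 0.10094671] [ 0.26199185 -0.02913785 -0.21725237]
tcp px [326.43047679 279.07315974] surf px [326.36682118 288.19352759]
(315, 280) [0.5976 0.1702 0.1112] [47 41 46]
(315, 284) [0.5991 0.17   0.1123] [52 48 48]
(315, 286) [0.6008 0.1697 0.1107] [55 55 55]
(315, 288) [0.5894 0.1723 0.1395] [79 77 78]
(315, 290) [0.5894 0.1723 0.1414] [78 78 75]
(315, 292) [0.5894 0.1724 0.1432] [80 74 75]
(315, 296) [0.5898 0.1724 0.1461] [79 76 74]
(315, 310) [0.5897 0.1728 0.1577] [80 79 74]
(315, 330) [0.59   0.1732 0.1705] [82 80 77]
(339, 280) [0.5987 0.1812 0.1123] [48 45 45]
(339, 284) [0.6008 0.1809 0.1119] [45 45 43]
(339, 286) [0.6019 0.1808 0.1118] [57 53 55]
(339, 288) [0.5906 0.1814 0.1396] [81 81 80]
(339, 290) [0.5905 0.1814 0.1419] [82 76 78]
(339, 292) [0.5905 0.1813 0.1436] [81 79 78]
(339, 296) [0.5907 0.1812 0.1467] [81 78 80]
(339, 310) [0.591  0.1809 0.1572] [81 75 72]
(339, 330) [0.5909 0.1805 0.1707] [79 76 75]
```

View pics/w4.png

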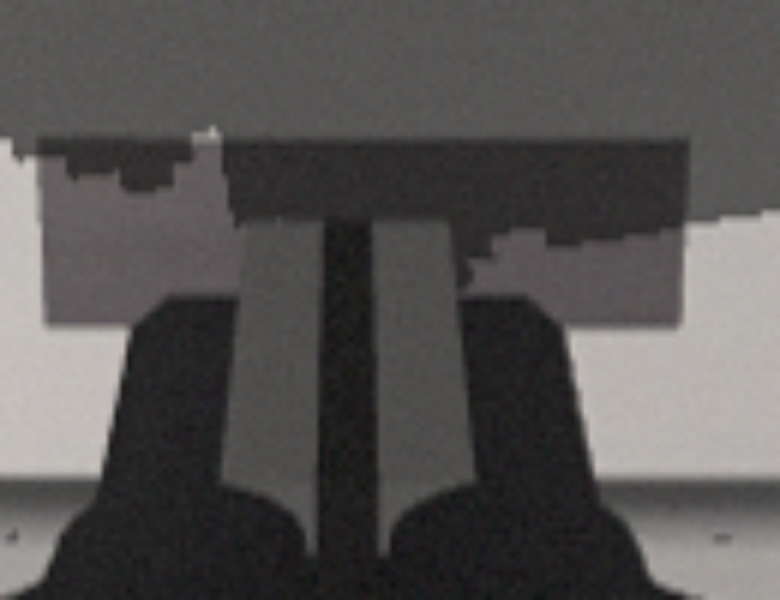

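```bash
python3 - <<'E'
from plant import viewer,ctrl
from h import *
c=viewer.calibration("scene"); p,d=viewer.read_camera("scene")
s=ctrl.get_state()
print("tcp px",proj(c,s["eef_pos"]), "surf px",proj(c,[*s["eef_pos"][:2],.112]),proj(c,[*s["eef_pos"][:2],.14]))
cv2.imwrite("pics/s4.png",cv2.resize(p[160:260,200:333,::-1],None,fx=6,fy=6))
E
```

```text
tcp px [271.59081181 222.03861985] surf px [271.40386394 218.7921241 ] [270.91892367 210.37075754]
```

View pics/s4.png

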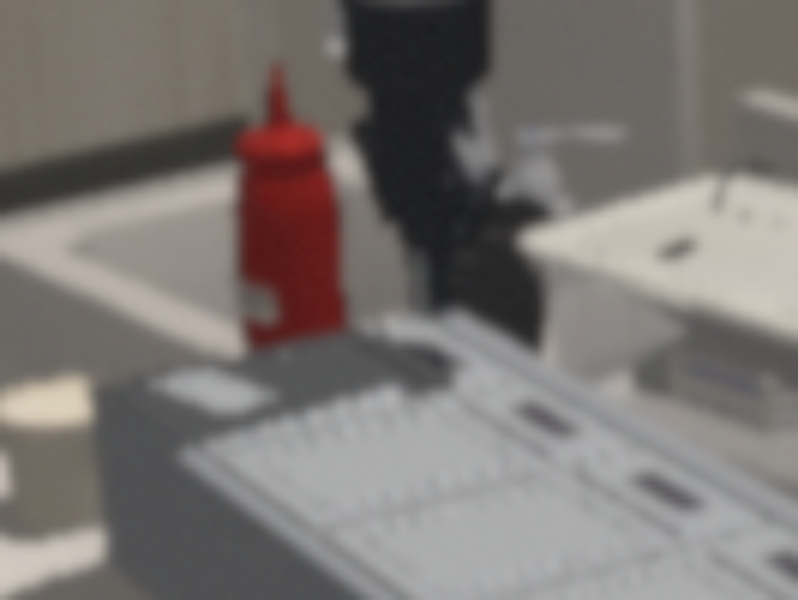

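```bash
python3 - <<'E'
from plant import viewer,ctrl
from h import *
c=viewer.calibration("scene")
for z in (.197,.21,.235,.248): print(z,proj(c,[.3033,.6022,z]))
p=cv2.imread("pics/scene0.png"); cv2.imwrite("pics/s5.png",cv2.resize(p[100:200,60:193],None,fx=6,fy=6))
w=viewer.calibration("wrist"); s=ctrl.get_state(); Rc=R.from_quat(s["tcp_rot"]).as_matrix()
print("cam in tool",Rc.T@(-w["R"].T@w["t"]-s["eef_pos"]))
E
```

```text
0.197 [118.53588144 183.45593624]
0.21 [117.82662475 179.61412649]
0.235 [116.44968885 172.15571852]
0.248 [115.72684571 168.24031544]
cam in tool [ 0.00062345 -0.1754388   0.07213183]
```

View pics/s5.png

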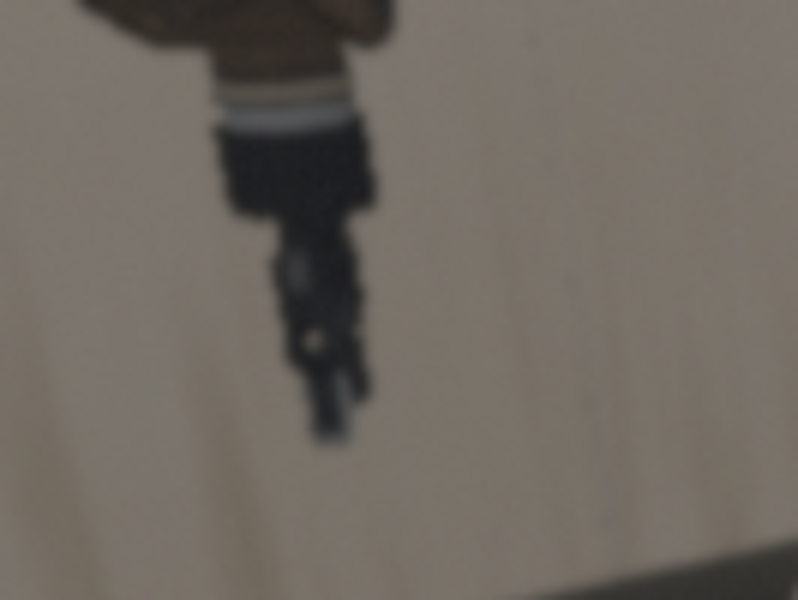

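Emit:
step_arm(
  rows=[
    [[0,0,0],[0,3,0],1],
    [[0,0,0],[0,6,0],1],
    [[0,0,0],[0,8,0],1],
    [[0,0,0],[0,9,0],1],
    [[0,0,0],[0,9,0],1],
  ],
)

```text
time: 3.15
eef_pos: [0.6018, 0.1748, 0.0915]
tcp_rot: [-0.532, -0.465, 0.465, 0.533]
contact_force: [0.2, 1.2, 0.1]
opening: 0.001
```

```bash
python3 g.py 1; cat > w.py <<'E'
import sys
from plant import viewer,ctrl
from h import *
c=viewer.calibration("wrist"); s=ctrl.get_state(); p,d=viewer.read_camera("wrist")
cv2.imwrite(f"pics/{sys.argv[1]}.png",p[:,:,::-1])
for u in (315,339):
  for v in range(255,320,3):
    z=d[v,u]; X=c["R"].T@(np.linalg.solve(c["K"],[u,v,1.])*z-c["t"])
    if X[2]>.125 and z>0: print("tip",(u,v),X.round(4)); break
E
python3 w.py w5
```

```text
t 3.15 open 0.001 F [0.23 1.23 0.05] rail [41.8  0.1 91.5]
tip (315, 288) [0.5894 0.1722 0.1302]
tip (339, 288) [0.5909 0.1814 0.1295]
```

View pics/w5.png

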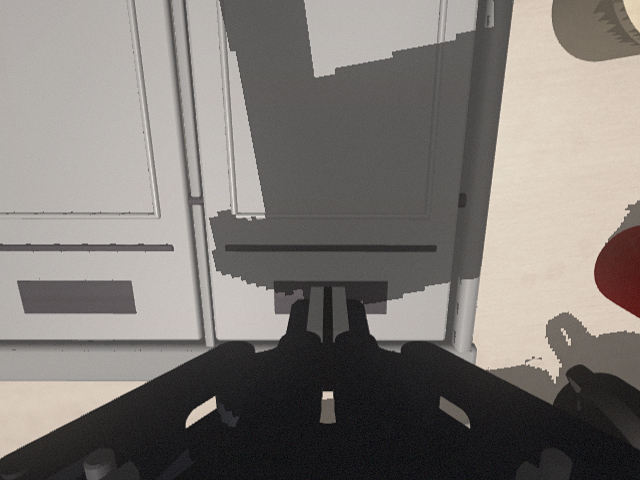

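The cover is still flat with the visible tips ~38 mm behind the reported TCP (tip at z≈0.130, reported 0.0915), confirmed by two cameras. I go on down, guarded by force.

Emit:
step_arm(
  rows=[
    [[0,0,0],[0,4,0],1],
    [[0,0,0],[0,8,0],1],
    [[0,0,0],[0,11,0],1],
    [[0,0,0],[0,13,0],1],
    [[0,0,0],[0,14,0],1],
    [[0,0,0],[0,14,0],1],
  ],
)

```text
time: 3.7
eef_pos: [0.6019, 0.1748, 0.0788]
tcp_rot: [-0.532, -0.465, 0.466, 0.533]
contact_force: [-2.4, -0.3, 4.9]
opening: -0.005
```

Emit:
step_arm(
  rows=[
    [[0,0,0],[0,1,0],1],
    [[0,0,0],[0,2,0],1],
    [[0,0,0],[0,3,0],1],
    [[0,0,0],[0,3,0],1],
  ],
)

```text
time: 4.03
eef_pos: [0.6019, 0.1748, 0.0787]
tcp_rot: [-0.532, -0.465, 0.466, 0.533]
contact_force: [-9.7, -1.9, 15.9]
opening: -0.002
```

Contact at reported z 0.0788 (tips 33 mm above TCP), and 16 N gives no motion: cover 1 is caught. On to cover 2.

Emit:
step_arm(
  rows=[
    [[0,0,0],[0,-15,0],1],
    [[0,0,0],[-15,-18,0],1],
    [[0,0,0],[-50,-18,0],1],
    [[0,0,0],[-85,-18,0],1],
    [[0,0,0],[-107,-18,0],1],
    [[0,0,0],[-112,-15,0],1],
    [[0,0,0],[-112,-10,0],1],
    [[0,0,0],[-112,-7,0],1],
    [[0,0,0],[-112,-7,0],1],
  ],
)

```text
time: 4.78
eef_pos: [0.5862, 0.0645, 0.0805]
tcp_rot: [-0.532, -0.465, 0.466, 0.533]
contact_force: [-0.1, -0.2, 0.4]
opening: -0.001
```

```bash
python3 g.py 2 43 79
```

```text
t 4.78 open -0.001 F [-0.12 -0.17  0.45] rail [41.1 -1.  80.5]
(array([ 1. ,  1.5, -1.9]), array([-0.1,  0. ,  0. ]), array([0.5882, 0.0652, 0.079 ]))
```

Emit:
step_arm(
  rows=[
    [[0,0,0],[1,2,-2],1],
    [[0,0,0],[1,4,-2],1],
    [[0,0,0],[1,5,-2],1],
    [[0,0,0],[1,6,-2],1],
    [[0,0,0],[1,7,-2],1],
    [[0,0,0],[1,7,-2],1],
  ],
)

```text
time: 5.28
eef_pos: [0.5897, 0.0657, 0.0787]
tcp_rot: [-0.532, -0.465, 0.466, 0.532]
contact_force: [-7.0, 0.8, 13.9]
opening: -0.003
```

Cover 2 also holds at 14 N. Cover 3.

Emit:
step_arm(
  rows=[
    [[0,0,0],[0,-15,1],1],
    [[0,0,0],[-15,-18,1],1],
    [[0,0,0],[-50,-18,1],1],
    [[0,0,0],[-85,-18,1],1],
    [[0,0,0],[-107,-18,1],1],
    [[0,0,0],[-112,-15,1],1],
    [[0,0,0],[-112,-10,1],1],
    [[0,0,0],[-112,-7,1],1],
    [[0,0,0],[-112,-7,1],1],
  ],
)

```text
time: 6.03
eef_pos: [0.5724, -0.0447, 0.0807]
tcp_rot: [-0.531, -0.465, 0.466, 0.533]
contact_force: [0.3, 1.0, 0.5]
opening: -0.002
```

```bash
python3 g.py 3 43 79
```

```text
t 6.03 open -0.002 F [0.28 0.98 0.5 ] rail [42.4  1.9 80.7]
(array([-1.9,  1.7, -0.6]), array([-0.1,  0.1,  0. ]), array([ 0.5727, -0.0467,  0.079 ]))
```

Emit:
step_arm(
  rows=[
    [[0,0,0],[0,2,0],1],
    [[0,0,0],[0,4,0],1],
    [[0,0,0],[0,5,0],1],
    [[0,0,0],[0,6,0],1],
    [[0,0,0],[0,7,0],1],
    [[0,0,0],[0,7,0],1],
  ],
)

```text
time: 6.53
eef_pos: [0.5736, -0.0457, 0.0756]
tcp_rot: [0.533, 0.466, -0.465, -0.532]
contact_force: [0.3, 2.5, 4.3]
opening: 0.003
```

Cover 3 yields (sinks at 4 N). Press on.

Emit:
step_arm(
  rows=[
    [[0,0,0],[-1,3,0],1],
    [[0,0,0],[-1,6,0],1],
    [[0,0,0],[-1,9,0],1],
    [[0,0,0],[-1,12,0],1],
    [[0,0,0],[-1,14,0],1],
    [[0,0,0],[-1,14,0],1],
  ],
)

```text
time: 7.03
eef_pos: [0.5727, -0.0477, 0.0604]
tcp_rot: [0.533, 0.465, -0.465, -0.533]
contact_force: [0.1, 0.7, 1.9]
opening: -0.001
```

```bash
python3 g.py 3; python3 - <<'E'
from plant import viewer
import cv2
p,d=viewer.read_camera("wrist"); cv2.imwrite("pics/w6.png",p[:,:,::-1])
E
```

```text
t 7.03 open -0.001 F [0.13 0.75 1.89] rail [43.1 -1.  60.4]
```

View pics/w6.png

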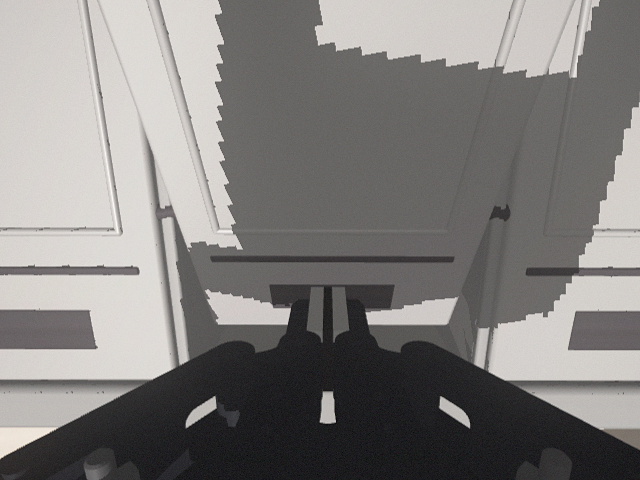

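The wrist view shows cover 3 clearly tilted: its mark is under the fingertips (330,290) and its back end has sunk below the walls at (180,310) and (485,320).

Emit:
step_arm(
  rows=[
    [[0,0,0],[1,2,0],1],
    [[0,0,0],[1,4,0],1],
    [[0,0,0],[1,6,0],1],
    [[0,0,0],[1,8,0],1],
    [[0,0,0],[1,8,0],1],
  ],
)

```text
time: 7.5
eef_pos: [0.5731, -0.0463, 0.0526]
tcp_rot: [0.533, 0.465, -0.465, -0.533]
contact_force: [1.1, -0.1, 2.8]
opening: -0.001
```

```bash
python3 g.py 3; cat > tilt.py <<'E'
import sys
from plant import viewer
from h import *
# tilt of cover 3 from camera depth: points above rim inside cover-3 y range, in pin frame
n=sys.argv[1]; c=viewer.calibration(n); p,d=viewer.read_camera(n)
cv2.imwrite(f"pics/{sys.argv[2]}.png",p[:,:,::-1])
v,u=np.mgrid[0:480,0:640]; K=c["K"]
X=np.stack([(u-K[0,2])/K[0,0]*d,(v-K[1,2])/K[1,1]*d,d],-1).reshape(-1,3)-c["t"]; X=X@c["R"]
q=X[:,:2]-M[3]; a=q@rx+.043; b=q@ry; z=X[:,2]-.1095
lo=float(sys.argv[3]) if len(sys.argv)>3 else .008
m=(d.ravel()>0)&(abs(b)<.045)&(z>lo)&(np.hypot(a,z)<.116)&(a<.06)&(a>-.116)
A=np.c_[a,z][m]; print("n",m.sum())
if m.sum()>20:
    mu=np.median(A,0); _,_,V=np.linalg.svd(A-A.mean(0),full_matrices=False); w=V[0]; w=w if w[1]>0 else -w
    print("tilt rad",np.arctan2(w[1],-w[0]).round(3),"highest point a,z(mm):",(A[A[:,1].argsort()[-5:]].mean(0)*1e3).round(1), "maxr",np.hypot(*A.T).max())
E
python3 tilt.py wrist w7
```

```text
t 7.5 open -0.001 F [ 1.13 -0.14  2.81] rail [43.3  0.5 52.6]
n 135154
tilt rad 2.922 highest point a,z(mm): [21.8 73.8] maxr 0.07697733381358424
```

Emit:
step_arm(
  rows=[
    [[0,0,0],[0,-25,0],1],
    [[0,0,0],[0,-60,0],1],
    [[0,0,0],[0,-100,0],1],
    [[0,0,0],[0,-135,10],1],
    [[0,0,0],[0,-145,45],1],
    [[0,0,0],[0,-145,85],1],
    [[0,0,0],[0,-145,120],1],
    [[0,0,0],[0,-145,146],1],
    [[0,0,0],[0,-145,151],1],
    [[0,0,0],[0,-145,151],1],
  ],
)

```text
time: 8.38
eef_pos: [0.4219, -0.0253, 0.1971]
tcp_rot: [-0.532, -0.465, 0.465, 0.533]
contact_force: [0.8, 0.2, 0.1]
opening: 0.0
```

```bash
python3 g.py 3 -108 122; python3 tilt.py scene s8; python3 -c "
import cv2;p=cv2.imread('pics/s8.png');cv2.imwrite('pics/s8z.png',cv2.resize(p[130:300,190:400],None,fx=3.5,fy=3.5))"
```

```text
t 8.38 open 0.0 F [0.78 0.19 0.12] rail [-109.3    0.8  197.1]
(array([-0.9, 75.1, -1.4]), array([-0.1,  0. ,  0. ]), array([ 0.4231, -0.0263,  0.122 ]))
n 129
tilt rad 0.584 highest point a,z(mm): [-86.4  66.7] maxr 0.11184232137370508
```

View pics/s8z.png

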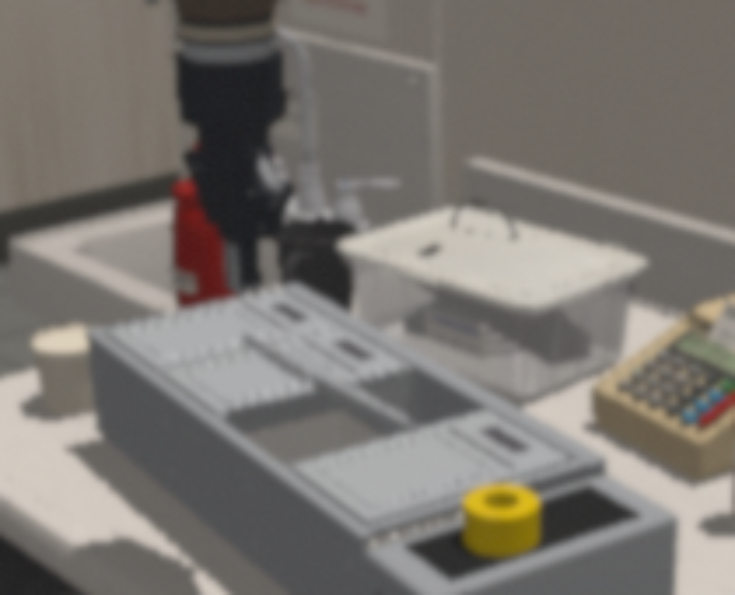

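Emit:
step_arm(
  rows=[
    [[0,0,0],[0,30,0],1],
    [[0,0,0],[0,60,0],1],
    [[0,0,0],[0,78,0],1],
    [[0,0,0],[0,80,0],1],
    [[0,0,0],[0,80,0],1],
  ],
)

```text
time: 8.85
eef_pos: [0.4233, -0.0258, 0.1168]
tcp_rot: [-0.532, -0.464, 0.466, 0.534]
contact_force: [0.2, -0.6, -0.6]
opening: 0.0
```

```bash
python3 g.py 3; python3 tilt.py wrist w9; python3 tilt.py scene s9
```

```text
t 8.85 open 0.0 F [ 0.23 -0.64 -0.56] rail [-107.9    0.6  116.8]
n 588
tilt rad 0.634 highest point a,z(mm): [-88.1  68.2] maxr 0.1122307514243094
n 111
tilt rad 0.524 highest point a,z(mm): [-86.   66.4] maxr 0.11546563216579826
```

View pics/w9.png

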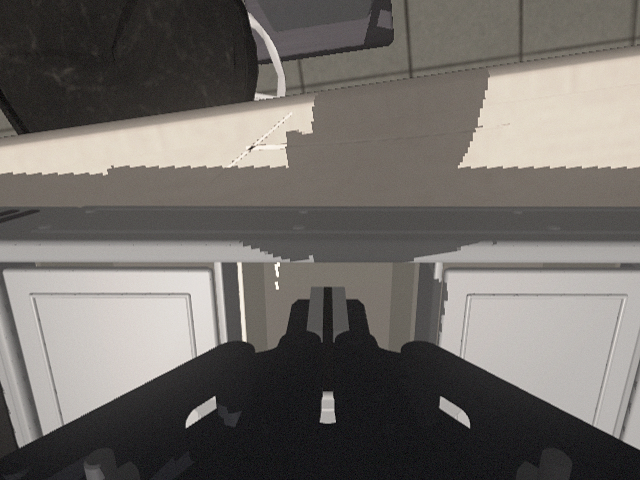

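Emit:
step_arm(
  rows=[
    [[0,0,0],[0,0,-7],1],
    [[0,0,0],[0,0,-12],1],
    [[0,0,0],[0,-4,-17],1],
    [[0,0,0],[0,-8,-22],1],
    [[0,0,0],[0,-12,-27],1],
    [[0,0,0],[0,-15,-32],1],
    [[0,0,0],[0,-18,-36],1],
    [[0,0,0],[0,-18,-36],1],
  ],
)

```text
time: 9.62
eef_pos: [0.4612, -0.0312, 0.1379]
tcp_rot: [0.534, 0.466, -0.464, -0.532]
contact_force: [-0.2, 0.5, 0.1]
opening: 0.002
```

```bash
python3 g.py 3; python3 tilt.py scene s10;  python3 -c "
import cv2;p=cv2.imread('pics/s10.png');cv2.imwrite('pics/s10z.png',cv2.resize(p[130:300,190:400],None,fx=3.5,fy=3.5))"
```

```text
t 9.62 open 0.002 F [-0.18  0.47  0.12] rail [-69.5   0.3 137.9]
n 273
tilt rad 0.842 highest point a,z(mm): [-58.8  94.6] maxr 0.11571819242660265
```

View pics/s10z.png

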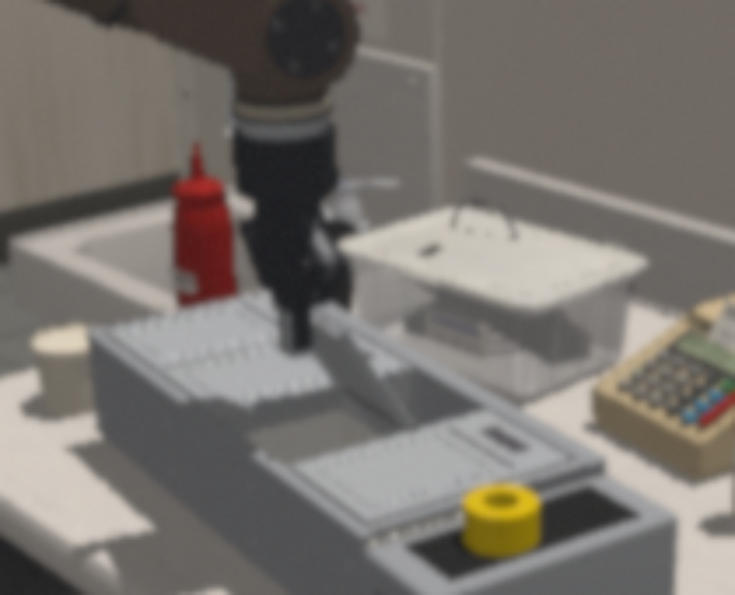

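Cover 3 stands at ~1.0 rad with the fingers against its edge (zoom 320,330). Push on over.

Emit:
step_arm(
  rows=[
    [[0,0,0],[0,-4,-6],1],
    [[0,0,0],[0,-8,-12],1],
    [[0,0,0],[0,-12,-19],1],
    [[0,0,0],[0,-15,-26],1],
    [[0,0,0],[0,-18,-33],1],
    [[0,0,0],[0,-20,-40],1],
    [[0,0,0],[0,-22,-47],1],
    [[0,0,0],[0,-22,-54],1],
    [[0,0,0],[0,-22,-59],1],
    [[0,0,0],[0,-22,-59],1],
  ],
)

```text
time: 10.5
eef_pos: [0.5189, -0.039, 0.1584]
tcp_rot: [0.533, 0.465, -0.465, -0.532]
contact_force: [0.1, 0.0, 0.5]
opening: -0.001
```

```bash
python3 g.py 3; python3 tilt.py scene s11;  python3 -c "
import cv2;p=cv2.imread('pics/s11.png');cv2.imwrite('pics/s11z.png',cv2.resize(p[130:300,190:400],None,fx=3.5,fy=3.5))"
```

```text
t 10.5 open -0.001 F [0.08 0.02 0.51] rail [-11.4   0.4 158.4]
n 562
tilt rad 1.469 highest point a,z(mm): [-12.2 114. ] maxr 0.11559609216027761
```

View pics/s11z.png

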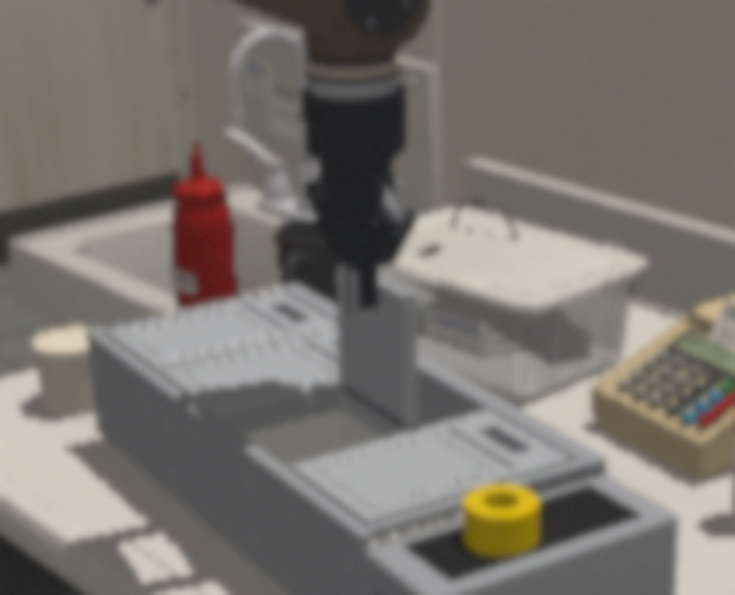

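Emit:
step_arm(
  rows=[
    [[0,0,0],[0,0,-4],1],
    [[0,0,0],[0,0,-8],1],
    [[0,0,0],[0,0,-12],1],
    [[0,0,0],[0,0,-15],1],
    [[0,0,0],[0,0,-17],1],
    [[0,0,0],[0,0,-17],1],
  ],
)

```text
time: 11.05
eef_pos: [0.5349, -0.0411, 0.1581]
tcp_rot: [0.533, 0.465, -0.465, -0.533]
contact_force: [-0.2, -0.1, -0.1]
opening: -0.0
```

```bash
python3 g.py 3; python3 tilt.py scene s12;  python3 -c "
import cv2;p=cv2.imread('pics/s12.png');cv2.imwrite('pics/s12z.png',cv2.resize(p[130:300,190:400],None,fx=3.5,fy=3.5))"
```

```text
t 11.05 open -0.0 F [-0.19 -0.09 -0.14] rail [  4.8   0.5 158.1]
n 663
tilt rad 1.647 highest point a,z(mm): [  0.3 115. ] maxr 0.11541810634922393
```

View pics/s12z.png

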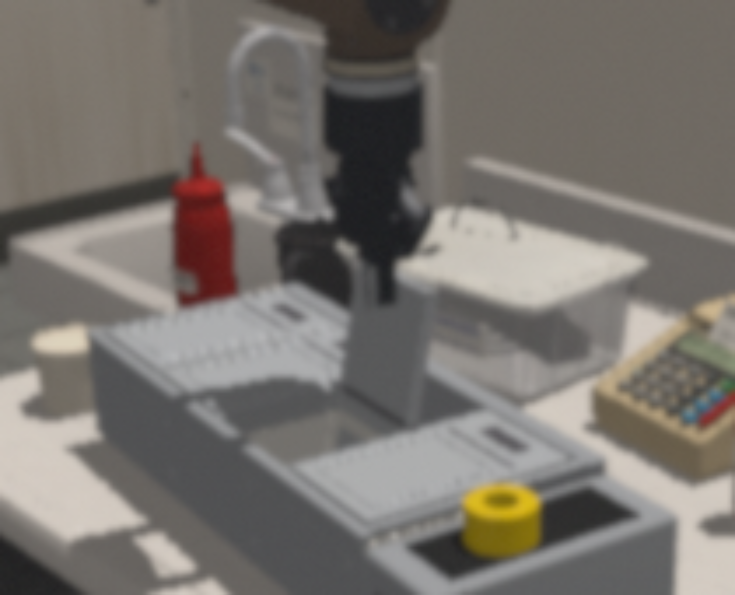

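It now leans back. Withdraw straight to the front and check.

Emit:
step_arm(
  rows=[
    [[0,0,0],[0,0,10],1],
    [[0,0,0],[0,0,30],1],
    [[0,0,0],[0,-20,60],1],
    [[0,0,0],[0,-60,80],1],
    [[0,0,0],[0,-90,90],1],
    [[0,0,0],[0,-120,95],1],
    [[0,0,0],[0,-120,95],1],
  ],
)

```text
time: 11.68
eef_pos: [0.4421, -0.0287, 0.2862]
tcp_rot: [0.537, 0.468, -0.462, -0.528]
contact_force: [0.0, -0.2, 0.6]
opening: 0.004
```

```bash
python3 g.py 3; python3 tilt.py scene s13; python3 tilt.py top t13 .02; python3 tilt.py wrist w13 .02; python3 -c "
import cv2;p=cv2.imread('pics/s13.png');cv2.imwrite('pics/s13z.png',cv2.resize(p[130:300,190:400],None,fx=3.5,fy=3.5))"
```

```text
t 11.68 open 0.004 F [ 0.02 -0.19  0.64] rail [-8.880e+01  2.000e-01  2.862e+02]
n 665
tilt rad 1.78 highest point a,z(mm): [ 17.1 106.6] maxr 0.10906363754663499
n 332
tilt rad 1.777 highest point a,z(mm): [ 19.1 113.3] maxr 0.11550929949386705
n 737
tilt rad 1.783 highest point a,z(mm): [11.  70.6] maxr 0.07206325792931603
```

View pics/s13z.png

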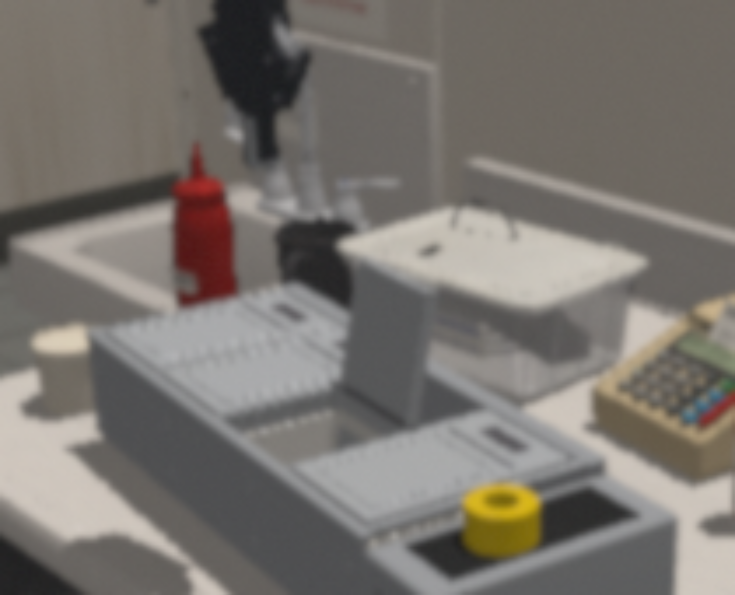

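View pics/t13.png

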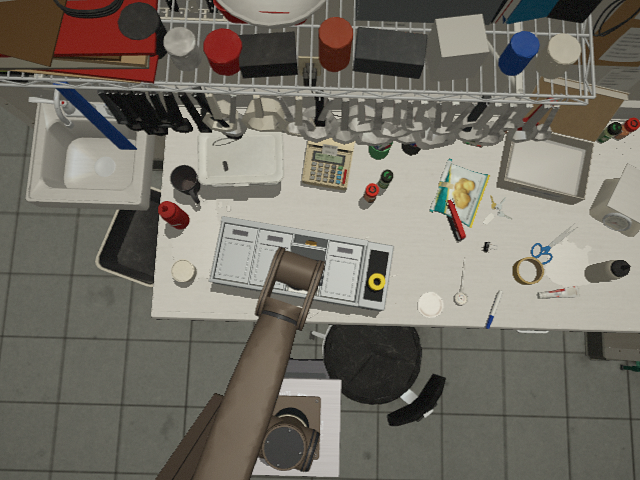

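All three cameras give a tilt of 1.78 rad, the arm is clear, and the loose things are at their starting pixels (bottle 173,215; cup 182,271; jar 371,192; thermometer 455,220; roll 376,282).

```bash
python3 -c "
from plant import ctrl
print(ctrl.sign_off())"
```

```text
the job is handed in; nothing more can be done
None
```

The free cover was cover 3, third from the left. It now leans back fully open at about 1.78 rad, and I've handed the job in. The sign-off gives no verdict.

- **Finding it:** I pressed the back strips in order. Covers 1 and 2 held at about 16 N and 14 N, and cover 3 rocked at about 4 N. I did not press cover 4.
- **Opening it:** I pressed cover 3 down to about 0.65 rad. Then I pushed its raised front edge over from the front with closed fingers and backed away.
- **Last checks:** The scene, top and wrist cameras read 1.780, 1.777 and 1.783 rad after I withdrew. The arm was clear, and by eye none of the five loose things had moved in the top picture. The clock read about 11.7 s.
- **What disagreed:** The fingertips were about 33 mm short of the reported TCP (the cameras said 38 mm, contact said 33 mm), so I trusted the cameras and the contact force for heights. If the judge takes the grasp point from the reported TCP, it passed through the panels during the presses, which would count as a fail.

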